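# Open the tight sample-plate tin in its bench holder

## Robot

A 6-joint arm with a two-finger parallel gripper is mounted at the origin on the work surface. World frame = base frame: x ahead of the robot, y to its left, z up, the work surface at z = 0. Lengths are in m, angles in rad, forces in N, time in s.
With the tool pointing down it reaches from about 0.25 to 0.775 m from the base axis. Payload 4 kg.
Tool frame: the origin (TCP) lies on the front face of the gripper's body, between the roots of the fingers; the fingertips stand 73 mm ahead of it and the grasp point (between the pads) lies 54 mm ahead of it (robot.nose_length is the distance from the TCP to the fingertips, in m); y points along the fingers, x is the direction in which the jaws open and shut, and the axes are right-handed (so a half turn about y gives the same grasp; the last joint's range is limited). The gripper opens to 85 mm and grips with 20 to 120 N. Pads are 22 mm wide; open, the fingers measure 114 mm over their backs; the gripper's body (76 mm by 85 mm) begins 54 mm behind the grasp point. The pads swing forward as they close: fully open they stand 13 mm farther back than shut.
Start: joints at [1.23, 0.087, 1.371, -0, 1.684, -0.103], TCP at [0.13, 0.535, 0.304] pointing down, gripper open.
Joint ranges: [-3.1, 3.1], [-0.76, 2.03], [0.27, 2.55], [-1.08, 4.22], [0.17, 2.65], [-2.57, 2.57]. Speed limits (rad/s): [2.79, 2.79, 3.14, 3.14, 3.14, 3.14].

## Interface

Orientations are given as a rotation vector (axis times angle).
In Python, from rig import robot gives the robot as it stands.
- The arm moves only by the shell command python3 -m jog 'ROWS' [OPENING] [FORCE]. ROWS is JSON, a list of rows, each a list of 6 numbers: the shift along the tool's x, y, z in m, then the turn, a rotation vector about the tool's x, y, z in rad. In form: [[dx, dy, dz, ax, ay, az], ...]. A call has exactly 10 rows; each row shifts and turns the commanded pose from where the row before left it, along the tool's axes as they then stand; what a row does not reach is not made up. A row lasts 1/10 s, in which the tool goes at most 50 mm and 8.59 degrees, less where a joint would pass 70% of its speed; a pose out of reach is approached as far as the arm can. A call with a gripper value outside its range is refused whole. OPENING is the opening in per cent of the stroke, from 0 (shut) to 100 (fully open), set as the call begins (- or left out, the last holds). The fingers move at their own pace and stop on an object; FORCE is the grip in N (left out, the last holds). Time passes only in rows, so rows that do not move let the fingers close, or fill a call up. It gives the time, the measured TCP pose, the force and the opening at its end, in the units of the state.
- robot.get_obs(): the state, without advancing time (a new reading comes with each control period).
- robot.snapshot(name): name is "scene" or "top"; returns a dict with "image" (384x512x3 uint8, blue, green, red), "fov_y" (degrees; the focal length in pixels is half the picture's height over the tangent of half this angle, whatever the lens; pixels are square), "cx", "cy" (the principal point, pixels), "k1" (the pictures are not rectified: a ray, as slopes to the right and down, at radius r is drawn at 1 + k1 r^2 times it, then the intrinsics apply), "extrinsics" (4x4, takes a point from camera to world coordinates). Camera axes: x right, y down, z forward; pixel columns grow to the right and rows downward; lengths in m; the calibration is good to about 2 mm. A picture is of the moment at which its call begins. There is no depth.
- robot.finish_job(): hands the job in, once; it reports no verdict.
Trained networks look in a picture, given as the dict that the camera call returned (one of the last four; its "shot" number tells which), for a name from the list of things; names that differ only in an ending like _2 or _b are one class to them, and where a whole thing is asked for, a point or a joint stands for the part that bears it (a point fixed in the world has none). Each returns a list of dicts, best first, with "confidence" (0 to 1); they miss things now and then, are a little off and sometimes report something else, mostly with a low value. They report only what shows in the picture. A call takes as long as a camera call. They do not tell look-alikes from the thing itself.
- robot.recognise(picture, target): "centre" ([column, row] in pixels, amid what is visible of it).
- robot.trace(picture, target): "pixels" (384x512 bool, what is visible of it) and "centre" ([column, row] in pixels, amid what is visible of it).
- robot.landmark_of(picture, target): "centre" ([column, row] in pixels: a listed point, or the origin of a listed thing).
The state is a dict: "clock": time; "joint_positions": joint angles; "joint_vel": joint speeds; "effort": joint torques, N m; "ee_pos": TCP position; "eef_rot": TCP orientation; "ft_force": force on the tool from outside, world axes, zero at the start; "ft_torque": the same for the moment, N m; "finger_gap": finger opening in m.
Only numpy, scipy, OpenCV 4.12 (cv2) and the standard library are available. Lean on these libraries where they do the work, as an engineer would, in place of code of your own. Each camera call takes 0.05 s, during which the arm holds its last target. There are 200 camera calls.

## Task

Open the tin of paint sample plates that stands in the bench holder: first push the holder's slide fully home so that its fork holds down the foot of the tin, then draw the tight, deep lid straight up off the tin. Stand the lid, mouth down, inside the flat grey tray without dropping it, and leave the opened tin sitting in the holder with the slide still home. Do not disturb the paint can, the cup or the spanner.

Things in the scene. Friction and masses are not known exactly. Their poses are not given: they have to be found in the camera images.
- holder: Steel holder screwed to the bench: plate 6 mm thick, x -230 to +75 mm, y -55 to +55 mm. Origin: at bench height, under the middle of the tin; z up; x along the tin's length. At -x is the slide: an aluminium fork with an upright black grip at its rear; its two prongs run beside the tin towards +x. Low guides (tops 11 mm over the bench) surround the tin's foot.
- slide (a joint): Travel of the slide in m: 0 = open (prong tips at holder x = -26 mm, clear of the foot's ears), 0.040 = home, against its stop (tips at x = +14 mm, prongs over both ears with 2 mm play above them). It moves along the holder's +x, has about 2.5 N friction and stays where it is left. Prongs: 12 mm wide, y = 34 to 46 mm each side, 12 to 18 mm above the bench.
- slide_grip (a point): Point in the slide's upright black grip, 15 mm below its top; axes as the holder's; moves with the slide. The grip is 30 mm along x, 14 mm thick along y, its top 68 mm above the bench, its lower end on the fork 18 mm above the bench. With the slide home the point is at holder x = -137 mm, y = 0, 79 mm from the lid's end.
- tin_base: Loose plain tin base, about 0.35 kg with its sample plates: box 104 (x) x 54 (y) mm, rim 80 mm above its underside, on a foot 112 x 54 x 4 mm with an ear 30 mm wide jutting 19 mm out of the middle of each long side. Origin: centre of its underside, z up. It stands on the holder plate, 6 mm above the bench, with about 2 mm play. Unless the slide is home it comes up with the lid.
- lid: Loose plain tin lid, 0.16 kg, outside 116 (x) x 62 (y) x 75 mm high, 2.5 mm walls, open below. Origin: centre of its lower edge, z up. Shut, its origin is 7.5 mm above the base's, its top 89 mm above the bench; it comes free after rising 72.5 mm. Spring pads in its end walls grip the base: drawing it takes about 10 N. Grip it from above across its long side walls (62 mm).
- tray: Flat grey open tray fixed on the bench, outside 220 (x) x 170 (y) x 12 mm high, 5 mm walls and 5 mm floor. Origin: centre of its underside; z up.
- paint_can: Bystander: closed paint can, 104 mm across, 130 mm high, standing. Origin: centre of its underside.
- cup: Bystander: white plastic mixing cup, 90 mm across, 100 mm high, standing. Origin: centre of its underside.
- spanner: Bystander: steel spanner, 180 mm long, lying flat. Origin: near its middle, on its underside; x along its length.
Not all that is in view belongs to the job. Leave any brown or green look-alike of the lid alone.

How it is judged:
By the outcome, as a careful person would: the job done as asked, in the order asked, and still so for the second after the job is handed in, with the robot touching nothing.
It also fails if it takes over 51 s, if anything falls off the work surface, if the arm or the gripper's body presses on something with over 40 N, if the wrist force passes 120 N, or if a joint passes its speed limit or range.

## Working session

There is one attempt and no reset: what is moved stays moved. The work goes in short steps, Python scripts to look and compute and a shell command to move; the robot and the scene stay as the last step left them, time stands still between calls to the robot, and variables do not carry over. Pictures are saved under pics/ and viewed, about 8 in all and at most 12, crops included, and the job is handed in when it is done.

```bash
mkdir -p pics; ls
cat > h.py <<'E'
import numpy as np, cv2
from rig import robot
from scipy.spatial.transform import Rotation as R
def K(p):
    f=192/np.tan(np.radians(p["fov_y"])/2); return np.array([[f,0,p["cx"]],[0,f,p["cy"]],[0,0,1]]),np.array([p["k1"],0,0,0.])
def ray(p,px):
    k,d=K(p); u=cv2.undistortPoints(np.array([[px]],float),k,d)[0,0]
    E=np.array(p["extrinsics"]); return E[:3,3],E[:3,:3]@np.array([u[0],u[1],1])
def at(p,px,z):
    o,d=ray(p,px); return o+d*(z-o[2])/d[2]
def proj(p,X):
    k,d=K(p); E=np.linalg.inv(np.array(p["extrinsics"]))
    return cv2.projectPoints(np.atleast_2d(np.array(X,float)),cv2.Rodrigues(E[:3,:3])[0],E[:3,3],k,d)[0][:,0]
E
python3 - <<'E'
from h import *
np.set_printoptions(precision=4,suppress=True)
ps={n:robot.snapshot(n) for n in("top","scene")}
for n,p in ps.items(): cv2.imwrite(f"pics/{n}0.png",p["image"]); print(n,p["fov_y"],p["k1"],p["extrinsics"])
Z=dict(holder=0,slide_grip=.053,tin_base=.006,lid=.0135,tray=0,paint_can=0,cup=0,spanner=0)
for n,p in ps.items():
  for t in Z:
    for r in robot.landmark_of(p,t)[:3]: print(n,t,round(r["confidence"],2),np.array(r["centre"]),at(p,r["centre"],Z[t]))
o=robot.get_obs(); print(o["ee_pos"],o["eef_rot"],o["ft_force"],o["finger_gap"],R.from_rotvec(o["eef_rot"]).as_matrix(),o["clock"])
E
```

```text
pics
top 52.90406948289361 -0.13044469548794702 [[-0.0227 -0.9891  0.1456  0.4092]
 [-0.9997  0.0219 -0.0076  0.0916]
 [ 0.0043 -0.1458 -0.9893  1.2509]
 [ 0.      0.      0.      1.    ]]
scene 52.772317057974284 -0.039461509446081816 [[ 0.6397  0.5533 -0.5335  1.1373]
 [ 0.7686 -0.4576  0.447  -0.3606]
 [ 0.0032 -0.696  -0.718   0.8264]
 [ 0.      0.      0.      1.    ]]
top holder 0.62 [280.4 195.6] [0.5711 0.0035 0.    ]
top slide_grip 0.66 [226.8 202.2] [0.5472 0.1753 0.053 ]
top tin_base 0.47 [279.4 191.4] [0.5842 0.0067 0.006 ]
top lid 0.88 [280.6 255. ] [0.3791 0.0095 0.0135]
top lid 0.79 [203.6 137.6] [0.7691 0.2529 0.0135]
top lid 0.74 [277. 197.] [0.5651 0.0156 0.0135]
top tray 0.6 [368.6 228. ] [ 0.4575 -0.2829  0.    ]
top paint_can 0.6 [131.7 213.3] [0.523  0.4934 0.    ]
top cup 0.76 [350.  138.1] [ 0.7616 -0.2389  0.    ]
top cup 0.2 [278.7 195. ] [0.5732 0.009  0.    ]
top spanner 0.56 [276.  119.9] [0.8295 0.0098 0.    ]
scene holder 0.79 [228.6 218.1] [0.5671 0.0167 0.    ]
scene slide_grip 0.89 [268.7 172.6] [0.5417 0.1833 0.053 ]
scene tin_base 0.56 [231.3 221.5] [0.5854 0.0124 0.006 ]
scene lid 0.86 [188.9 180.1] [0.3843 0.0071 0.0135]
scene lid 0.64 [341.  221.6] [0.7794 0.2364 0.0135]
scene lid 0.58 [226.8 220.1] [0.5789 0.0026 0.0135]
scene tray 0.6 [112.8 249.3] [ 0.46   -0.2766  0.    ]
scene paint_can 0.89 [336.3 140.8] [0.5292 0.4979 0.    ]
scene spanner 0.67 [288.7 282.1] [0.8184 0.0084 0.    ]
[0.1296 0.5345 0.304 ] [-1.3123 -1.0323  1.0321] [-0.2928 -0.0038 -0.0282] 0.08550514492202721 [[ 0.2356  0.0001 -0.9719]
 [ 0.9719  0.0001  0.2356]
 [ 0.0001 -1.     -0.    ]] 0.9
```

View pics/top0.png

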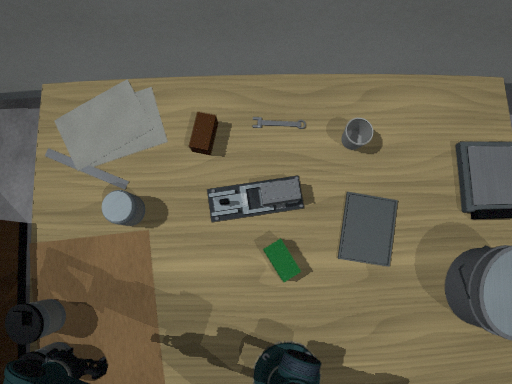

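View pics/scene0.png

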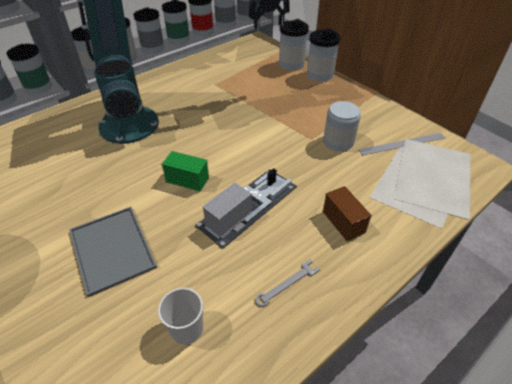

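```bash
cat > fit.py <<'E'
from h import *
from scipy.optimize import minimize
def mask(p,t,near):
    c=[r for r in robot.trace(p,t) if np.linalg.norm(np.array(r["centre"])-near)<25]
    return c[0]["pixels"].astype(bool) if c else None
def box(x,y,a,lx,ly,z0,z1,x0=0):
    c,s=np.cos(a),np.sin(a)
    return [[x+c*u-s*v,y+s*u+c*v,z] for u in(x0-lx/2,x0+lx/2) for v in(-ly/2,ly/2) for z in(z0,z1)]
def sil(p,B):
    S=4; m=np.zeros((384*S,512*S),np.uint8)
    cv2.fillConvexPoly(m,cv2.convexHull(np.round((proj(p,B)+.5)*S).astype(np.int32)),1)
    return cv2.resize(m.astype(np.float32),(512,384),interpolation=cv2.INTER_AREA)
def fit(obs,init,dims):
    def cost(q):
        return sum(np.abs(sil(p,box(q[0]/100,q[1]/100,q[2]/10,*dims))-m).sum()/m.sum() for p,m in obs)
    sm=np.array([[0,0,0],[1,0,0],[0,1,0],[0,0,1]])
    q0=np.array([init[0]*100,init[1]*100,init[2]*10])
    best=None
    for sg in(1,-1):
        r=minimize(cost,q0,method="Nelder-Mead",options=dict(initial_simplex=q0+sg*sm,xatol=.003,fatol=1e-4)); q0=r.x
    return r.x[0]/100,r.x[1]/100,r.x[2]/10,r.fun
E
python3 - <<'E'
from fit import *
np.set_printoptions(precision=4,suppress=True)
T=robot.snapshot("top"); S=robot.snapshot("scene")
G={}
for n,i,d,z in [("lid",(.575,.008,-1.42),(.116,.062,.0135,.089),.05),("tray",(.458,-.28,-1.6),(.22,.17,0,.012),0),("holder",(.575,.008,-1.42),(.305,.11,0,.006,-.0775),0)]:
    obs=[]
    for p in(T,S):
        near=proj(p,[[i[0],i[1],z]])[0]
        if n=="holder": near=proj(p,[[.56,.08,0]])[0]
        m=mask(p,n,near)
        if m is not None: obs.append((p,m)); print(n,m.sum())
    for k in ([obs]+[[o] for o in obs]):
        print(n,len(k),np.array(fit(k,i,d)))
        if n=="tray":print(n,len(k),"alt",np.array(fit(k,(i[0],i[1],0.0),d)))
for p in(T,S):
    r=robot.landmark_of(p,"slide_grip"); print([(at(p,x["centre"],.053),x["confidence"]) for x in r[:1]])
cr=cv2.resize(T["image"][160:280,190:410],None,fx=3.6,fy=3.6,interpolation=cv2.INTER_CUBIC); cv2.imwrite("pics/c1.png",cr)
E
```

```text
lid 912
lid 1672
lid 2 [ 0.5749  0.0098 -1.4409  0.078 ]
lid 1 [ 0.5743  0.0091 -1.438   0.0451]
lid 1 [ 0.5753  0.0104 -1.4448  0.0298]
tray 3488
tray 4906
tray 2 [ 0.4571 -0.2786 -1.3998  0.7589]
tray 2 alt [ 0.4556 -0.2778 -0.1941  0.0504]
tray 1 [ 0.4562 -0.2779 -1.338   0.3811]
tray 1 alt [ 0.4552 -0.2773 -0.189   0.0288]
tray 1 [ 0.459  -0.2774 -1.4158  0.3751]
tray 1 alt [ 0.4561 -0.2782 -0.1944  0.0193]
holder 2306
holder 1923
holder 2 [ 0.5746  0.0107 -1.4419  1.1945]
holder 1 [ 0.5746  0.0109 -1.4439  0.4391]
holder 1 [ 0.5745  0.0104 -1.4418  0.7554]
[(array([0.5537, 0.1862, 0.053 ]), 0.57)]
[(array([0.5561, 0.1826, 0.053 ]), 0.95)]
```

View pics/c1.png

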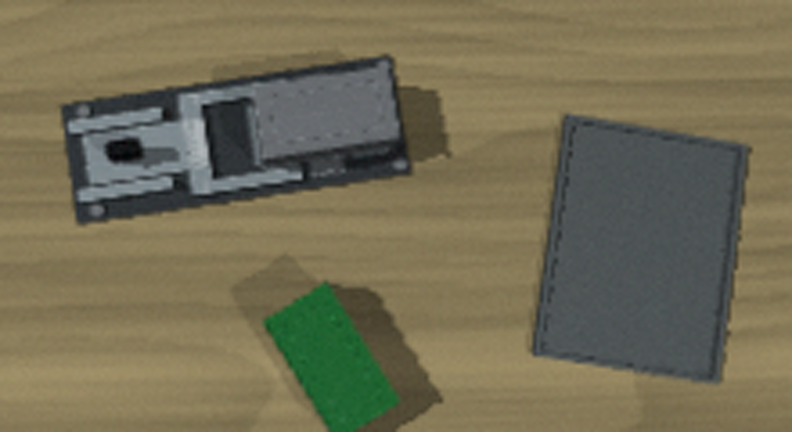

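```bash
python3 -m jog '[[-0.02,0,-0.041,0,0,0],[-0.02,0,-0.041,0,0,0],[-0.02,0,-0.041,0,0,0],[-0.02,0,-0.041,0,0,0],[-0.02,0,-0.041,0,0,0],[-0.02,0,-0.041,0,0,0],[-0.02,0,-0.041,0,0,0],[-0.02,0,-0.041,0,0,0],[-0.02,0,-0.041,0,0,0],[-0.02,0,-0.041,0,0,0]]' 45 40
python3 -m jog '[[0,0,0,0,0.15,0],[0,0,0,0,0.15,0],[0,0,0,0,0.15,0],[0,0,0,0,0.15,0],[0,0,0,0,0.15,0],[0,0,0,0,0.15,0],[0,0,0,0,0.15,0],[0,0,0,0,0.15,0],[0,0,0,0,0,0],[0,0,0,0,0,0]]'
cat > go.py <<'E'
# usage: go.py x y z yaw_of_tool_x : shift and turn still needed, in tool axes
from h import *; import sys
o=robot.get_obs(); M=R.from_rotvec(o["eef_rot"]).as_matrix(); x,y,z,a=map(float,sys.argv[1:])
c,s=np.cos(a),np.sin(a); T=np.array([[c,0,-s],[s,0,c],[0,-1,0]]).T.T
T=np.array([[c,0,-s],[s,0,c],[0,-1,0]])
print("shift mm",np.round(1e3*M.T@(np.array([x,y,z])-o["ee_pos"]),1),"turn",np.round(R.from_matrix(M.T@T).as_rotvec(),4),"F",np.round(o["ft_force"],1),"gap",round(o["finger_gap"],4),"t",o["clock"],"pos",np.round(o["ee_pos"],4))
E
python3 go.py .552 .1858 .107 .1288
```

```text
clock: 2.4
ee_pos: [0.4821, 0.2421, 0.3042]
eef_rot: [-1.312, -1.033, 1.032]
ft_force: [0.4, 0.2, -0.4]
finger_gap: 0.0386
clock: 3.4
ee_pos: [0.4809, 0.2436, 0.304]
eef_rot: [-1.568, -0.107, 0.107]
ft_force: [0.7, -0.1, -0.6]
finger_gap: 0.0384
shift mm [ 62.6 197.  -66.9] turn [-0.0001  0.0073  0.0001] F [ 0.7 -0.1 -0.6] gap 0.0384 t 3.4 pos [0.4809 0.2436 0.304 ]
```

```bash
python3 -m jog '[[0.021,0,-0.022,0,0.007,0],[0.021,0,-0.022,0,0,0],[0.0206,0,-0.0229,0,0,0],[0,0.03,0,0,0,0],[0,0.04,0,0,0,0],[0,0.04,0,0,0,0],[0,0.04,0,0,0,0],[0,0.03,0,0,0,0],[0,0.017,0,0,0,0],[0,0,0,0,0,0]]'
python3 go.py .552 .1858 .107 .1288
python3 - <<'E'
from h import *
p=robot.snapshot("scene"); cv2.imwrite("pics/s2.png",cv2.resize(p["image"][80:260,160:360],None,fx=3.5,fy=3.5,interpolation=cv2.INTER_CUBIC))
E
```

```text
clock: 4.4
ee_pos: [0.5494, 0.1847, 0.1031]
eef_rot: [-1.57, -0.095, 0.107]
ft_force: [-0.2, 0.1, 0.8]
finger_gap: 0.0386
shift mm [ 2.7 -4.   0.7] turn [ 0.0007 -0.0007 -0.0077] F [-0.2  0.1  0.8] gap 0.0386 t 4.4 pos [0.5494 0.1847 0.1031]
```

View pics/s2.png

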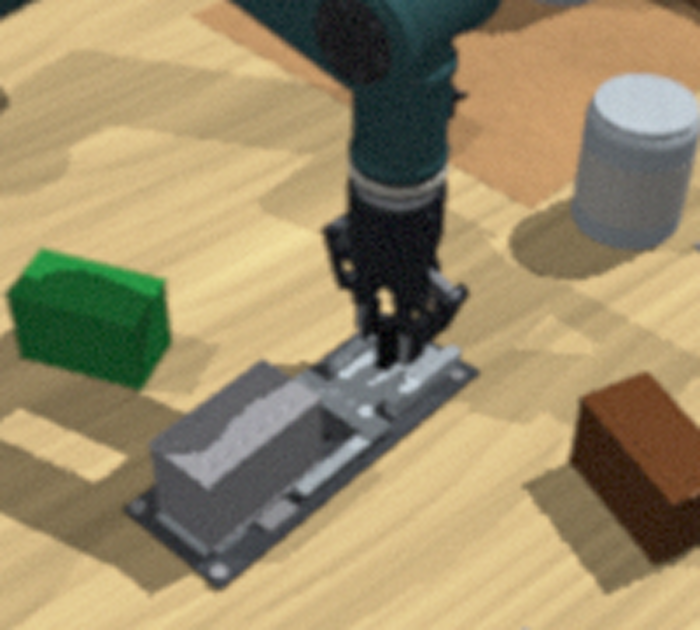

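The gripper straddles the black grip (around crop pixel 390,350), and the lid is untouched. I'll close on the grip.

```bash
python3 -m jog '[[0.001,0,0,0,0,0],[0,0,0,0,0,0],[0,0,0,0,0,0],[0,0,0,0,0,0],[0,0,0,0,0,0],[0,0,0,0,0,0],[0,0,0,0,0,0],[0,0,0,0,0,0],[0,0,0,0,0,0],[0,0,0,0,0,0]]' 0 30
python3 go.py .5520 .1858 .107 .1288
```

```text
clock: 5.45
ee_pos: [0.5518, 0.1854, 0.109]
eef_rot: [-1.568, -0.099, 0.101]
ft_force: [-5.8, -0.9, 3.8]
finger_gap: 0.0135
shift mm [0.2 2.  0.3] turn [-0.0001 -0.0016 -0.0013] F [-5.8 -0.9  3.8] gap 0.0135 t 5.45 pos [0.5518 0.1854 0.109 ]
```

```bash
python3 -m jog '[[0,0,-0.003,0,0,0],[0,0,-0.005,0,0,0],[0,0,-0.005,0,0,0],[0,0,-0.005,0,0,0],[0,0,-0.005,0,0,0],[0,0,-0.005,0,0,0],[0,0,-0.005,0,0,0],[0,0,-0.004,0,0,0],[0,0,-0.001,0,0,0],[0,0,0,0,0,0]]' 
python3 go.py .5571 .1462 .107 .1288
```

```text
clock: 6.45
ee_pos: [0.5567, 0.1482, 0.109]
eef_rot: [-1.567, -0.099, 0.101]
ft_force: [-5.9, 0.9, 2.8]
finger_gap: 0.0132
shift mm [ 0.2  2.  -2. ] turn [-0.0012 -0.0016 -0.0008] F [-5.9  0.9  2.8] gap 0.0132 t 6.45 pos [0.5567 0.1482 0.109 ]
```

Force along the travel is still small, so it isn't at the stop yet. I'll keep pushing gently until it meets the stop.

```bash
python3 -m jog '[[0,0,-0.001,0,0,0],[0,0,-0.001,0,0,0],[0,0,-0.001,0,0,0],[0,0,-0.001,0,0,0],[0,0,-0.001,0,0,0],[0,0,0,0,0,0],[0,0,0,0,0,0],[0,0,0,0,0,0],[0,0,0,0,0,0],[0,0,0,0,0,0]]' 
python3 go.py .5571 .1462 .107 .1288
```

```text
clock: 7.45
ee_pos: [0.5569, 0.1466, 0.109]
eef_rot: [-1.561, -0.1, 0.101]
ft_force: [-5.9, 10.0, 2.8]
finger_gap: 0.0136
shift mm [ 0.2  2.  -0.4] turn [-0.0077 -0.0005 -0.0004] F [-5.9 10.   2.8] gap 0.0136 t 7.45 pos [0.5569 0.1466 0.109 ]
```

```bash
python3 -m jog '[[0,0,-0.001,0,0,0],[0,0,-0.001,0,0,0],[0,0,0,0,0,0],[0,0,0,0,0,0],[0,0,0,0,0,0],[0,0,0,0,0,0],[0,0,0,0,0,0],[0,0,0,0,0,0],[0,0,0,0,0,0],[0,0,0,0,0,0]]' 
python3 go.py .5571 .1462 .107 .1288
python3 -m jog '[[0,0,0,0,0,0],[0,0,0,0,0,0],[0,0,0,0,0,0],[0,0,0,0,0,0],[0,0,0,0,0,0],[0,-0.02,0,0,0,0],[0,-0.03,0,0,0,0],[0,-0.03,0,0,0,0],[0,-0.02,0,0,0,0],[0,0,0,0,0,0]]' 45
python3 go.py .5747 .0103 .129 .1288
python3 - <<'E'
from fit import *
np.set_printoptions(precision=4,suppress=True)
for n in("top","scene"):
    p=robot.snapshot(n)
    for x in robot.landmark_of(p,"slide_grip")[:1]:
        g=at(p,x["centre"],.053)[:2]-[.5747,.0103]; print(n,x["confidence"],g@[.1284,-.9917])
    m=mask(p,"lid",proj(p,[[.575,.01,.05]])[0])
    if m is not None: print(fit([(p,m)],(.575,.01,-1.44),(.116,.062,.0135,.089)))
E
```

```text
clock: 8.45
ee_pos: [0.5569, 0.1463, 0.109]
eef_rot: [-1.557, -0.1, 0.102]
ft_force: [-6.3, 15.6, 2.5]
finger_gap: 0.0133
shift mm [ 0.2  2.  -0.2] turn [-0.0114 -0.0001 -0.0001] F [-6.3 15.6  2.5] gap 0.0133 t 8.45 pos [0.5569 0.1463 0.109 ]
clock: 9.45
ee_pos: [0.5601, 0.1407, 0.2112]
eef_rot: [-1.568, -0.105, 0.092]
ft_force: [0.6, -0.6, 0.2]
finger_gap: 0.0385
shift mm [  -2.5   82.1 -131.2] turn [-0.0002 -0.0032  0.0083] F [ 0.6 -0.6  0.2] gap 0.0385 t 9.45 pos [0.5601 0.1407 0.2112]
top 0.81 -0.1377974197177437
(np.float64(0.575187809342826), np.float64(0.00850604478321775), np.float64(-1.435835934450851), np.float64(0.04577164009111617))
scene 0.93 -0.14624451750059134
(np.float64(0.5744619779814998), np.float64(0.010522902749588465), np.float64(-1.436262673831482), np.float64(0.027870156159629844))
```

```bash
python3 -m jog '[[-0.001,0,-0.03,0,0,0],[-0.0015,0,-0.04,0,0,0],[0,0,-0.04,0,-0.003,0.008],[0,0,-0.0212,0,0,0],[0,0,0,0,0,0],[0,0.015,0,0,0,0],[0,0.015,0,0,0,0],[0,0,0,0,0,0],[0,0,0,0,0,0],[0,0,0,0,0,0]]' 100
python3 go.py .5747 .0103 .109 .1288
```

```text
clock: 10.75
ee_pos: [0.5721, 0.011, 0.177]
eef_rot: [-1.569, -0.096, 0.108]
ft_force: [-0.4, 0.5, 0.3]
finger_gap: 0.0853
shift mm [ 3. 68. -1.] turn [-0.0001  0.0014 -0.0077] F [-0.4  0.5  0.3] gap 0.0853 t 10.75 pos [0.5721 0.011  0.177 ]
```

```bash
python3 -m jog '[[0.003,0,-0.001,0,0,-0.008],[0,0.012,0,0,0,0],[0,0.014,0,0,0,0],[0,0.014,0,0,0,0],[0,0.014,0,0,0,0],[0,0.01,0,0,0,0],[0,0.004,0,0,0,0],[0,0,0,0,0,0],[0,0,0,0,0,0],[0,0,0,0,0,0]]'
python3 go.py .5747 .0103 .109 .1288
python3 - <<'E'
from h import *
p=robot.snapshot("scene"); cv2.imwrite("pics/s3.png",cv2.resize(p["image"][120:270,160:330],None,fx=3.5,fy=3.5,interpolation=cv2.INTER_CUBIC))
E
```

```text
clock: 11.75
ee_pos: [0.5758, 0.0096, 0.1098]
eef_rot: [-1.569, -0.103, 0.1]
ft_force: [0.2, -0.6, -0.1]
finger_gap: 0.0854
shift mm [-1.   0.8  0.8] turn [0.0003 0.0002 0.0019] F [ 0.2 -0.6 -0.1] gap 0.0854 t 11.75 pos [0.5758 0.0096 0.1098]
```

View pics/s3.png

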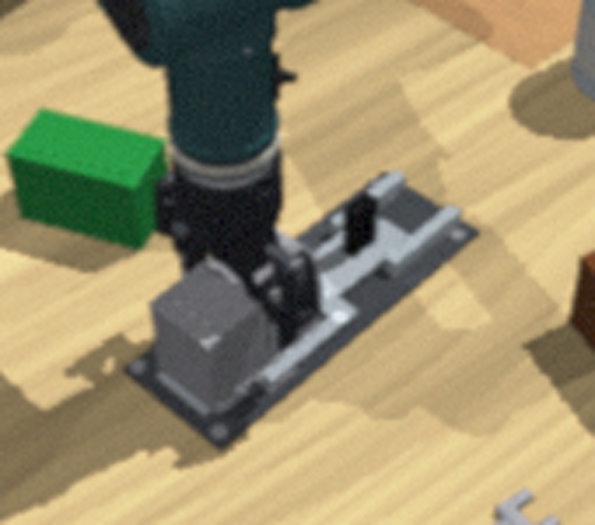

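The fingers straddle the lid (visible finger around crop pixel 290,300), and the slide is home, with its prong beside the tin. Now I'll grip.

```bash
python3 -m jog '[[0,0,0,0,0,0],[0,0,0,0,0,0],[0,0,0,0,0,0],[0,0,0,0,0,0],[0,0,0,0,0,0],[0,0,0,0,0,0],[0,0,0,0,0,0],[0,0,0,0,0,0],[0,0,0,0,0,0],[0,0,0,0,0,0]]' 0 70
python3 go.py .5747 .0103 .109 .1288
```

```text
clock: 12.8
ee_pos: [0.5757, 0.0096, 0.1097]
eef_rot: [-1.568, -0.103, 0.1]
ft_force: [0.7, 0.0, 3.9]
finger_gap: 0.0612
shift mm [-0.9  0.7  0.8] turn [0.0002 0.0001 0.0017] F [0.7 0.  3.9] gap 0.0612 t 12.8 pos [0.5757 0.0096 0.1097]
```

```bash
python3 -m jog '[[0,-0.002,0,0,0,0],[0,-0.003,0,0,0,0],[0,-0.003,0,0,0,0],[0,-0.004,0,0,0,0],[0,-0.004,0,0,0,0],[0,-0.004,0,0,0,0],[0,-0.004,0,0,0,0],[0,-0.004,0,0,0,0],[0,-0.004,0,0,0,0],[0,-0.004,0,0,0,0]]'
python3 go.py .5747 .0103 .109 .1288
```

```text
clock: 13.8
ee_pos: [0.5745, 0.0097, 0.1446]
eef_rot: [-1.568, -0.1, 0.103]
ft_force: [-2.7, 0.4, -13.1]
finger_gap: 0.0614
shift mm [ 0.4 35.6  0.6] turn [-0.0005  0.0001 -0.002 ] F [ -2.7   0.4 -13.1] gap 0.0614 t 13.8 pos [0.5745 0.0097 0.1446]
```

```bash
python3 -m jog '[[0,-0.005,0,0,0,0],[0,-0.005,0,0,0,0],[0,-0.005,0,0,0,0],[0,-0.005,0,0,0,0],[0,-0.005,0,0,0,0],[0,-0.004,0,0,0,0],[0,-0.003,0,0,0,0],[0,-0.003,0,0,0,0],[0,-0.003,0,0,0,0],[0,-0.003,0,0,0,0]]'
python3 -m jog '[[0,-0.005,0,0,0,0],[0,-0.01,0,0,0,0],[0,-0.01,0,0,0,0],[0,-0.01,0,0,0,0],[0,-0.005,0,0,0,0],[0,0,0,0,0,0],[0,0,0,0,0,0],[0,0,0,0,0,0],[0,0,0,0,0,0],[0,0,0,0,0,0]]'
python3 go.py .4556 -.278 .25 -.194
python3 - <<'E'
from h import *
p=robot.snapshot("scene"); cv2.imwrite("pics/s4.png",cv2.resize(p["image"][80:270,150:340],None,fx=3.1,fy=3.1,interpolation=cv2.INTER_CUBIC))
E
```

```text
clock: 14.8
ee_pos: [0.5777, 0.0095, 0.1898]
eef_rot: [-1.569, -0.109, 0.094]
ft_force: [0.8, -0.2, -1.4]
finger_gap: 0.0616
clock: 15.8
ee_pos: [0.575, 0.0096, 0.2253]
eef_rot: [-1.568, -0.1, 0.102]
ft_force: [0.1, -0.4, -2.3]
finger_gap: 0.0615
shift mm [-155.4  -24.6 -269.9] turn [-2.000e-04  3.229e-01 -1.000e-03] F [ 0.1 -0.4 -2.3] gap 0.0615 t 15.8 pos [0.575  0.0096 0.2253]
```

View pics/s4.png

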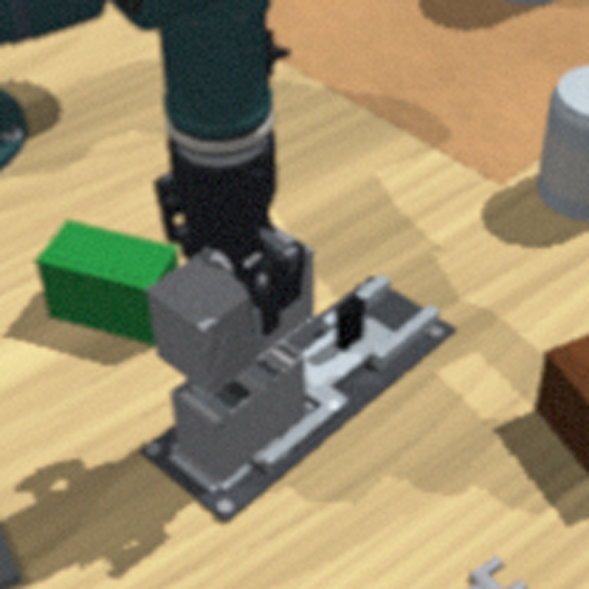

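Lid is free (bottom around crop 200,380, above the tin rim). The tin stays in the holder with the slide home. Moving the lid over the tray.

```bash
python3 -m jog '[[-0.008,-0.01,-0.014,0,0,0],[-0.016,-0.01,-0.028,0,0,0],[-0.018,0,-0.032,0,0,0],[-0.02,0,-0.034,0,0,0],[-0.02,0,-0.034,0,0,0],[-0.02,0,-0.034,0,0,0],[-0.018,0,-0.032,0,0,0],[-0.016,0,-0.028,0,0,0],[-0.012,0,-0.02,0,0,0],[-0.0074,0,-0.0139,0,0,0]]'
python3 -m jog '[[0,0,0,0,0.06,0],[0,0,0,0,0.08,0],[0,0,0,0,0.08,0],[0,0,0,0,0.07,0],[0,0,0,0,0.033,0],[0,0,0,0,0,0],[0,0,0,0,0,0],[0,0,0,0,0,0],[0,0,0,0,0,0],[0,0,0,0,0,0]]'
python3 go.py .4556 -.278 .1017 -.194
python3 - <<'E'
from fit import *
for n in("top","scene"):
    p=robot.snapshot(n)
    z=robot.get_obs()["ee_pos"][2]-.0962
    m=mask(p,"tin_base",proj(p,[[.575,.01,.05]])[0])
    if m is not None: print(n,fit([(p,m)],(.575,.01,-1.44),(.104,.054,.006,.086)))
    m=mask(p,"tray",proj(p,[[.456,-.278,0]])[0]); print(m is not None and m.sum())
cv2.imwrite("pics/s5.png",cv2.resize(p["image"],None,fx=1.5,fy=1.5))
E
```

```text
clock: 16.85
ee_pos: [0.4544, -0.2802, 0.2466]
eef_rot: [-1.57, -0.1, 0.099]
ft_force: [0.4, 1.5, -2.2]
finger_gap: 0.0613
clock: 17.85
ee_pos: [0.4557, -0.278, 0.2459]
eef_rot: [-1.565, 0.152, -0.152]
ft_force: [-0.2, 0.2, -1.5]
finger_gap: 0.0608
shift mm [-1.000e-01  1.442e+02  0.000e+00] turn [-0.0001  0.0002 -0.    ] F [-0.2  0.2 -1.5] gap 0.0608 t 17.85 pos [ 0.4557 -0.278   0.2459]
top (np.float64(0.5731579037778904), np.float64(0.010375542983320128), np.float64(-1.4605316021431547), np.float64(0.05732142857142857))
2258
4759
```

View pics/s5.png

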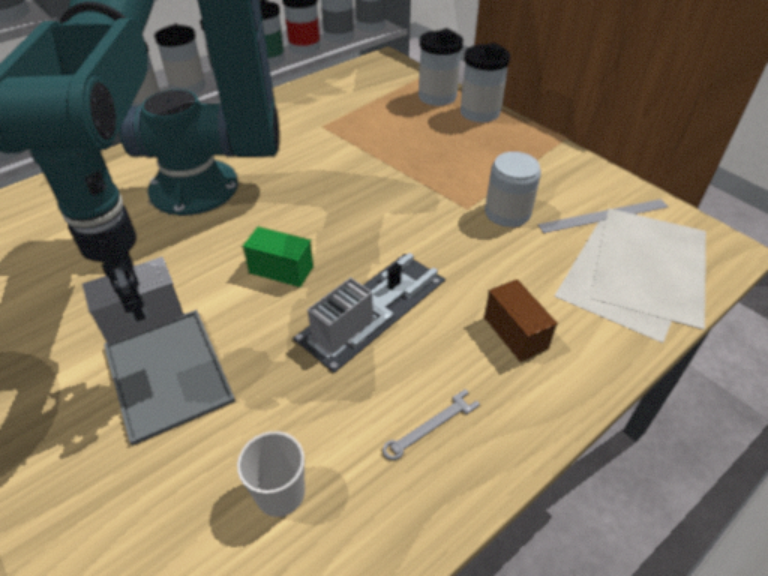

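Lid hangs level above the tray (around 130,300), and the tin (340,315), cup and spanner are as before. Lowering.

```bash
python3 -m jog '[[0,0.008,0,0,0,0],[0,0.016,0,0,0,0],[0,0.02,0,0,0,0],[0,0.02,0,0,0,0],[0,0.02,0,0,0,0],[0,0.018,0,0,0,0],[0,0.015,0,0,0,0],[0,0.01,0,0,0,0],[0,0.006,0,0,0,0],[0,0.003,0,0,0,0]]'
python3 -m jog '[[0,0,0,0,0,0],[0,0,0,0,0,0],[0,0.001,0,0,0,0],[0,0.001,0,0,0,0],[0,0.001,0,0,0,0],[0,0.001,0,0,0,0],[0,0.001,0,0,0,0],[0,0,0,0,0,0],[0,0,0,0,0,0],[0,0,0,0,0,0]]'
python3 go.py .4556 -.278 .1012 -.194
```

```text
clock: 19.15
ee_pos: [0.4557, -0.2779, 0.1093]
eef_rot: [-1.565, 0.153, -0.152]
ft_force: [-0.5, 0.5, -1.9]
finger_gap: 0.0611
clock: 20.15
ee_pos: [0.4558, -0.2781, 0.1049]
eef_rot: [-1.565, 0.152, -0.152]
ft_force: [-1.0, -0.4, -1.7]
finger_gap: 0.0614
shift mm [-0.2  3.7  0. ] turn [-0.0001 -0.0001  0.0001] F [-1.  -0.4 -1.7] gap 0.0614 t 20.15 pos [ 0.4558 -0.2781  0.1049]
```

```bash
python3 -m jog '[[0,0.001,0,0,0,0],[0,0.001,0,0,0,0],[0,0.0005,0,0,0,0],[0,0.0005,0,0,0,0],[0,0.0005,0,0,0,0],[0,0.0005,0,0,0,0],[0,0,0,0,0,0],[0,0,0,0,0,0],[0,0,0,0,0,0],[0,0,0,0,0,0]]'
python3 go.py .4556 -.278 .1012 -.194
```

```text
clock: 21.15
ee_pos: [0.4558, -0.278, 0.1012]
eef_rot: [-1.565, 0.152, -0.152]
ft_force: [-2.7, 1.0, 2.1]
finger_gap: 0.0613
shift mm [-0.2 -0.  -0. ] turn [-0.      0.0001  0.0001] F [-2.7  1.   2.1] gap 0.0613 t 21.15 pos [ 0.4558 -0.278   0.1012]
```

```bash
python3 -m jog '[[0,0.0005,0,0,0,0],[0,0,0,0,0,0],[0,0,0,0,0,0],[0,0,0,0,0,0],[0,0,0,0,0,0],[0,0,0,0,0,0],[0,0,0,0,0,0],[0,0,0,0,0,0],[0,0,0,0,0,0],[0,0,0,0,0,0]]' - 20
python3 -m jog '[[0,0,0,0,0,0],[0,0,0,0,0,0],[0,0,0,0,0,0],[0,0,0,0,0,0],[0,0,0,0,0,0],[0,0,0,0,0,0],[0,0,0,0,0,0],[0,0,0,0,0,0],[0,0,0,0,0,0],[0,0,0,0,0,0]]' 100
python3 go.py .4556 -.278 .25 -.194
```

```text
clock: 22.15
ee_pos: [0.4558, -0.278, 0.1012]
eef_rot: [-1.565, 0.152, -0.152]
ft_force: [-3.8, 2.5, 6.2]
finger_gap: 0.0612
clock: 23.15
ee_pos: [0.4558, -0.278, 0.1004]
eef_rot: [-1.565, 0.152, -0.152]
ft_force: [0.3, 0.1, -0.2]
finger_gap: 0.0853
shift mm [-1.000e-01 -1.496e+02  0.000e+00] turn [-0.      0.      0.0001] F [ 0.3  0.1 -0.2] gap 0.0853 t 23.15 pos [ 0.4558 -0.278   0.1004]
```

```bash
python3 -m jog '[[0,-0.005,0,0,0,0],[0,-0.015,0,0,0,0],[0,-0.02,0,0,0,0],[0,-0.025,0,0,0,0],[0,-0.03,0,0,0,0],[0,-0.03,0,0,0,0],[0,-0.025,0,0,0,0],[0,-0.015,0,0,0,0],[0,0,0,0,0,0],[0,0,0,0,0,0]]'
python3 - <<'E'
from fit import *
T=robot.snapshot("top"); p=robot.snapshot("scene")
for n,q in(("top",T),("scene",p)):
    for t,i,d in(("lid",(.456,-.278,-1.765),(.116,.062,.005,.08)),("tin_base",(.575,.01,-1.44),(.104,.054,.006,.086))):
        m=mask(q,t,proj(q,[[i[0],i[1],.05]])[0])
        if m is not None: print(n,t,np.round(fit([(q,m)],i,d),4))
    for t,z in(("slide_grip",.053),("paint_can",0),("cup",0),("spanner",0)):
        for x in robot.landmark_of(q,t)[:1]:
            g=at(q,x["centre"],z); print(n,t,g, (g[:2]-[.5747,.0103])@[.1284,-.9917] if "grip" in t else "")
print(robot.get_obs()["clock"])
cv2.imwrite("pics/s6.png",cv2.resize(p["image"],None,fx=1.5,fy=1.5))
E
```

```text
clock: 24.15
ee_pos: [0.4555, -0.2779, 0.2645]
eef_rot: [-1.565, 0.153, -0.152]
ft_force: [-0.7, 1.0, -0.0]
finger_gap: 0.0855
top lid [ 0.4561 -0.2736 -1.7306  0.1339]
top tin_base [ 0.5735  0.0091 -1.4581  0.0974]
top slide_grip [0.55743139 0.1401147  0.053     ] -0.13095452437973237
top paint_can [0.52854503 0.49150075 0.        ] 
top cup [ 0.76319828 -0.25349492  0.        ] 
top spanner [0.82973483 0.00536337 0.        ] 
scene lid [ 0.4561 -0.2767 -1.7719  0.0324]
scene tin_base [ 0.5738  0.0076 -1.4261  0.0381]
scene slide_grip [0.55136403 0.14571343 0.053     ] -0.13728584118260062
scene paint_can [5.39297031e-01 4.90245572e-01 1.11022302e-16] 
scene cup [ 0.76477432 -0.25124241  0.        ] 
scene spanner [ 0.8301052  -0.00315734  0.        ] 
24.85
```

View pics/s6.png

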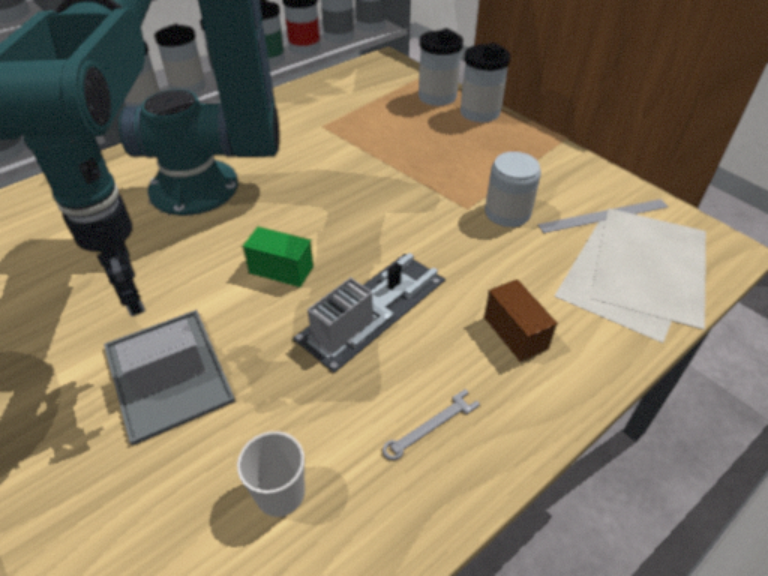

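The lid stands upright in the tray (around 155,360) with the gripper clear of it. The opened tin sits in the holder (340,315), the slide is home, and the bystanders haven't moved.

```bash
python3 -c "
from rig import robot
print(robot.finish_job())"
```

```text
the job is handed in; nothing more can be done
None
```

The job is done and was handed in at about 25 s of the 51 s allowed. I pushed the slide against its stop, drew the lid straight up off the tin, and set it mouth down in the tray.

- **Slide:** the push force rose to about 16 N at the stop. In the last pictures the grip was at holder x −131 mm from above and −137 mm in the scene view; home is −137 mm. The top view scatters by several millimetres, so I went by the stop force and the scene view.
- **Lid:** pulling it took about 13 N, and it came free cleanly. I set it down with about 2 N of contact force before letting go. It stands upright near the tray's centre, and the gripper is well clear above it.
- **Tin:** both views show it still sitting in the holder.
- **Bystanders:** I saw no movement of the can, cup or spanner in the picture. The landmark positions differ from the first ones by up to about 15 mm. I put that down to detector noise, since the two views disagree with each other by up to about 11 mm, and the arm never went near them.

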